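Mix a paint jar: wake the mixer, hold the dial at the third notch

ROBOT

A 6-joint arm with a two-finger parallel gripper is mounted at the origin on the work surface. World frame = base frame: x ahead of the robot, y to its left, z up, the work surface at z = 0. Lengths are in m, angles in rad, forces in N, time in s.
With the tool pointing down it reaches from about 0.375 to 0.975 m from the base axis. Payload 3.8 kg.
Tool frame: the origin (TCP) lies between the finger pads; the fingertips stand 22 mm ahead of it and the grasp point (between the pads) lies 3 mm ahead of it; z points along the fingers, y is the direction in which the jaws open and shut (so a half turn about z gives the same grasp; the last joint's range is limited). The gripper opens to 85 mm and grips with 20 to 120 N. Pads are 22 mm wide; open, the fingers measure 114 mm over their backs; the gripper's body (76 mm by 85 mm) begins 54 mm behind the grasp point. The pads swing forward as they close: fully open they stand 13 mm farther back than shut.
Start: joints at [1.091, 0.264, 1.604, -0, 1.274, -0.037], TCP at [0.289, 0.61, 0.253] pointing down, gripper open.
Joint ranges: [-2.63, 2.63], [-0.94, 2.18], [0.31, 2.57], [-1.31, 4.45], [0, 2.66], [-2.55, 2.55]. Speed limits (rad/s): [2.57, 2.57, 3.14, 3.14, 3.14, 3.14].

INTERFACE

Orientations are given as a rotation vector (axis times angle).
In Python, from workcell import * gives the robot as it stands.
- The arm moves only by the tool step_arm, never from a script. Its argument "motion" is a list that holds one entry, the list of rows, each a list of 7 numbers: the finger opening in m, from 0 to 0.0854, then the shift along the world's x, y, z in m, then the turn, a rotation vector about the world's x, y, z in degrees. A call has exactly 8 rows; each row is the pose to reach, as a shift and turn from the pose measured when the call began; what a row does not reach only later rows make up. A row lasts 1/8 s, in which the tool goes at most 62.5 mm and 10.7 degrees, less where a joint would pass 70% of its speed; a pose out of reach is approached as far as the arm can. A call with a gripper value outside its range is refused whole. The fingers move at their own pace and stop on an object; "newtons" is the grip in N (left out, the last holds). Time passes only in rows, so rows that repeat a pose let the fingers close, or fill a call up. It gives the time, the measured TCP pose, the force and the opening at its end, in the units of the state.
- read_state(): the state, without advancing time (a new reading comes with each control period).
- read_camera(name): name is "scene" or "side" or "wrist"; returns (picture, depth): 384x512x3 uint8, blue, green, red; 384x512 float32, m along the optical axis (not along the pixel's ray), 0 where there is no reading.
- get_calibration(name): a dict with "K" (3x3 intrinsics, pixels), "world_from_camera" (4x4, takes a point from camera to world coordinates). Camera axes: x right, y down, z forward; pixel columns grow to the right and rows downward; lengths in m; the calibration is good to about 2 mm. A picture is of the moment at which its call begins: read the wrist's pose just before it. get_calibration takes no time and is no camera call; for the wrist camera it gives the pose at the moment of the call.
- finish_job(): hands the job in, once; it reports no verdict.
Trained networks look in the newest picture that a camera, given by its name, has taken for a name from the list of things; names that differ only in an ending like _2 or _b are one class to them, and where a whole thing is asked for, a point or a joint stands for the part that bears it (a point fixed in the world has none). Each returns a list of dicts, best first, with "score" (0 to 1); they miss things now and then, are a little off and sometimes report something else, mostly with a low value. They report only what shows in the picture. A call takes as long as a camera call. They do not tell look-alikes from the thing itself.
- spot_in(camera, thing): "xyz" ([x, y, z] in m, in the coordinates of the camera as it stood for that picture, good to about 4 mm: the middle of the surface that is visible of it).
- regions_of(camera, thing): "region" (384x512 bool, what is visible of it).
The state is a dict: "time": time; "q": joint angles; "joint_vel": joint speeds; "joint_torque": joint torques, N m; "tool_pos": TCP position; "tcp_rot": TCP orientation; "wrist_force": force on the tool from outside, world axes, zero at the start; "torque": the same for the moment, N m; "width": opening from 0.0 (shut) to 1.0 (fully open).
Only numpy, scipy, OpenCV 4.12 (cv2) and the standard library are available. Lean on these libraries where they do the work, as an engineer would, in place of code of your own. Each camera call takes 0.05 s, during which the arm holds its last target. There are 200 camera calls.

TASK

Mix the small jar of touch-up paint before it is issued: stand it upright on the middle of the mixer's sprung pad and press it down until the pad is fully depressed, then let go of the jar so that the pad rises and the jar stays standing on it. Then turn the spring-return dial clockwise past the first two notches to the third and hold it there: finish while still holding the dial with the fingers, as it springs back when let go. Leave everything else on the bench where it is.

Things in the scene. Friction and masses are not known exactly. Their poses are not given: they have to be found in the camera images.
- jar: The paint jar: loose, upright, a white plastic cylinder 52 mm across and 58 mm tall with a paper label, tapering to a black screw cap 44 mm across; 85 mm tall in all, 0.2 to 0.45 kg. Origin at the centre of its underside, z up. It stands on the bench to the robot's right of the mixer, in one of three places shared with the tin and the tape roll.
- tin: Bystander: a squat closed aluminium tin, 83 mm across, 46 mm tall, loose. Origin at the centre of its underside.
- tape: Bystander: a roll of brown tape lying flat, a ring 100 mm across with a 76 mm hole, 48 mm tall, loose. Origin at the centre of its underside.
- driver: Bystander: a loose screwdriver lying on the bench between the robot and the mixer.
- cleaner: Bystander: a loose white bottle 64 mm across and 170 mm tall, far right, beyond the jar. Origin at the centre of its underside.
- carton: Bystander: a loose cardboard carton 140 x 100 x 70 mm, on the left. Origin at the centre of its underside.
- scanner: Bystander: a loose hand-held scanner lying on the bench, near left.
- mixer: The mixer, a fixed grey box 160 mm deep (its x) by 300 mm wide (its y), its flat top 60 mm above the bench. Origin at the centre of its underside; at yaw 0 its x points away from the robot, its y to the robot's left. The pad is 85 mm from the middle towards +y, the dial 85 mm towards -y.
- pad_disc: The sprung pad, a flat black rubber disc 72 mm across and 5 mm thick on the mixer's top. Origin at the centre of its upper face, 76 mm above the bench when up and 66 mm when fully depressed; z up. It moves straight down.
- pad (a joint): How far the pad is pushed down, in m: 0 is up, 0.010 is fully depressed (a firm stop). It begins to move at about 7 N and is fully down at about 12 N, the weight of the jar included; it springs up when let go and carries the jar without sinking.
- dial_bar: The dial's black finger bar, upright on a round skirt 60 mm across: 65 mm long (its x), 14 mm thick (its y), 40 mm tall. It turns about the vertical z axis through its origin, which is midway along it, 14 mm below its top, 26 mm above the skirt and 98 mm above the bench. Its x points to its pointed end, with a white line; at the start that is at the home dot.
- dial (a joint): Angle of the dial in rad, growing as it is turned clockwise seen from above: 0 home (the start), notches at 0.4, 0.8 and 1.2, stop at 1.24. It resists more on the way into each notch and less on reaching it. A spring always returns it to 0, out of every notch: the torque to turn and hold it is 0.05 to 0.25 N m, about 0.17 N m at the third notch.
- notch3 (a point): The mark of the third notch, the thickest of three black bars printed on the mixer's top round the robot's side of the dial, 46 mm from the dial's axis; the home mark is a black dot. The dial's pointed end points at it when the dial is at 1.2 rad.
Not all that is in view belongs to the job. Leave any turquoise look-alike of the jar alone.

How it is judged:
By the outcome, as a careful person would: the job done as asked, in the order asked, and still so for the second after the job is handed in, while the arm keeps its last pose, push and grip.
It also fails if it takes over 48 s, if anything falls off the work surface, if the arm or the gripper's body presses on something with over 40 N, if the wrist force passes 120 N, or if a joint passes its speed limit or range.

## Working session

There is one attempt and no reset: what is moved stays moved. The work goes in short steps, Python scripts to look and compute and a tool call to move; the robot and the scene stay as the last step left them, time stands still between calls to the robot, and variables do not carry over. Pictures are saved under pics/ and viewed, on a budget of 10 in all, crops included, one or two more only if the job needs it, and the job is handed in when it is done.

Besides the shell and the picture viewer there is one more tool, called in YAML: its name, and indented under it one key for each argument. step_arm: Moves the arm, as the interface text tells. Its arguments: {"type":"object","properties":{"motion":{"type":"array"},"newtons":{"type":"number"}},"required":["motion"]}

```bash
mkdir -p pics; ls
cat > h.py <<'E'
from workcell import *
import numpy as np, cv2
def W(cam,xyz):
    M=np.array(get_calibration(cam)["world_from_camera"]); return (M@np.append(xyz,1))[:3]
def cloud(cam,depth):
    c=get_calibration(cam); K=np.array(c["K"]); v,u=np.indices(depth.shape)
    p=np.stack([(u-K[0,2])/K[0,0]*depth,(v-K[1,2])/K[1,1]*depth,depth,np.ones_like(depth)],-1)
    return (p@np.array(c["world_from_camera"]).T)[...,:3]
def px(cam,p):
    c=get_calibration(cam); q=np.linalg.inv(np.array(c["world_from_camera"]))@np.append(p,1); q=np.array(c["K"])@q[:3]; return (q[:2]/q[2]).round().astype(int)
E
python3 - <<'E'
from h import *
s=read_state(); print({k:np.round(v,3) for k,v in s.items()})
ims=[]
for c in ["scene","side"]:
    im,d=read_camera(c); ims.append(im)
    for t in ["jar","mixer","pad_disc","dial_bar","tin","tape","driver","cleaner"]:
        for r in spot_in(c,t)[:3]:
            w=W(c,r["xyz"]); print(c,t,round(r["score"],2),w.round(3),px(c,w))
cv2.imwrite("pics/a.png",ims[0]); cv2.imwrite("pics/b.png",ims[1])
E
```

```text
pics
{'time': np.float64(0.0), 'q': array([ 1.091,  0.265,  1.605,  0.   ,  1.274, -0.037]), 'joint_vel': array([-0.001,  0.001,  0.002, -0.001,  0.002,  0.   ]), 'joint_torque': array([-2.0000e-03, -5.1512e+01, -3.6731e+01, -1.0000e-03,  1.3000e-02,
        0.0000e+00]), 'tool_pos': array([0.289, 0.609, 0.252]), 'tcp_rot': array([-6.900e-01, -3.064e+00,  3.000e-03]), 'wrist_force': array([-0.162,  0.635,  0.152]), 'torque': array([0.003, 0.08 , 0.008]), 'width': np.float64(0.999)}
scene jar 0.68 [ 0.711 -0.316  0.071] [149 174]
scene jar 0.65 [ 0.605 -0.333  0.054] [176 164]
scene jar 0.65 [ 0.631 -0.434  0.056] [154 152]
scene mixer 0.69 [0.639 0.076 0.06 ] [242 238]
scene mixer 0.46 [ 0.444 -0.345  0.032] [216 151]
scene dial_bar 0.86 [ 0.631 -0.024  0.072] [223 214]
scene tin 0.78 [ 0.517 -0.192  0.046] [224 177]
scene tape 0.88 [ 0.445 -0.34   0.035] [217 151]
scene driver 0.81 [0.414 0.082 0.022] [306 217]
scene driver 0.68 [ 0.523 -0.194  0.043] [222 178]
scene cleaner 0.63 [ 0.738 -0.182  0.088] [161 195]
scene cleaner 0.2 [0.615 0.137 0.075] [263 243]
side jar 0.97 [ 0.629 -0.459  0.085] [318 372]
side jar 0.76 [ 0.69  -0.338  0.062] [335 319]
side jar 0.57 [ 0.601 -0.369  0.063] [296 335]
side mixer 0.81 [0.618 0.004 0.064] [284 203]
side pad_disc 0.64 [0.615 0.136 0.076] [277 166]
side dial_bar 0.85 [ 0.634 -0.046  0.085] [293 212]
side tin 0.75 [ 0.513 -0.221  0.045] [249 282]
side tin 0.34 [ 0.446 -0.362  0.042] [221 341]
side tape 0.23 [0.319 0.315 0.022] [176 144]
side driver 0.67 [0.412 0.074 0.021] [206 199]
side driver 0.58 [0.612 0.131 0.079] [277 167]
side cleaner 0.89 [ 0.719 -0.221  0.102] [341 263]
```

View pics/a.png

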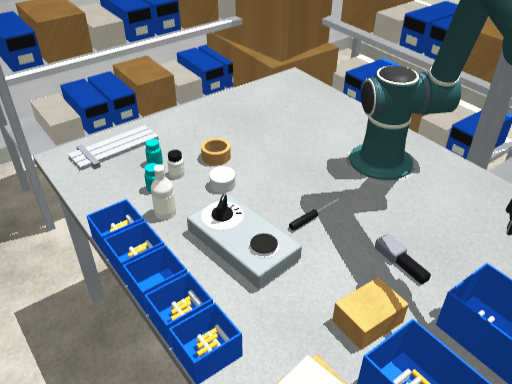

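View pics/b.png

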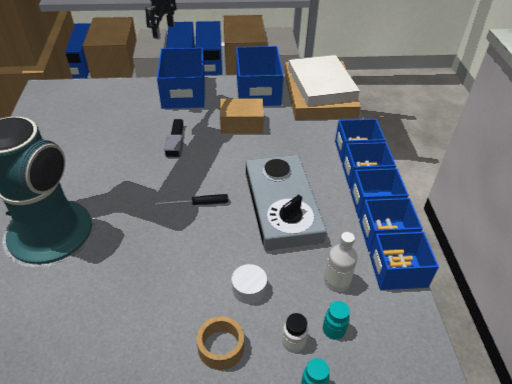

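Both pictures show three jar candidates:
- White with a black cap: scene (176,164), side (296,333).
- Two turquoise look-alikes: scene (153,152) and (151,177), side (318,372) and (336,320).

The white one with the black cap fits the description. I'll confirm that in an enlarged crop and measure everything.

Run:
```python
from h import *
out=[]
for c in ["scene","side"]:
    im,d=read_camera(c); P=cloud(c,d); 
    for t in ["jar","mixer","pad_disc","dial_bar","tin","cleaner"]:
        for r in regions_of(c,t)[:3]:
            m=r["region"]&(d>0); p=P[m]
            if len(p)<10: continue
            top=p[p[:,2]>np.percentile(p[:,2],97)-.008]
            print(c,t,round(r["score"],2),len(p),"ctr",np.median(p,0).round(3),"min",np.percentile(p,2,axis=0).round(3),"max",np.percentile(p,98,axis=0).round(3),"top",top.mean(0).round(3), ((top.min(0)+top.max(0))/2).round(3),"bgr",im[m].mean(0).astype(int))
            if t=="mixer" and r["score"]>.4:
                q=p[abs(p[:,2]-.06)<.004][:,:2].astype(np.float32); print("  rect",cv2.minAreaRect(q))
    a,b=px(c,[.60,-.345,.06]); out.append(cv2.resize(im[max(0,b-40):b+40,a-50:a+50],(500,400),interpolation=cv2.INTER_CUBIC)[:, :400])
cv2.imwrite("pics/c.png",np.hstack(out))
```

```text
scene jar 0.71 376 ctr [ 0.632 -0.436  0.056] min [ 0.603 -0.56   0.004] max [ 0.653 -0.425  0.088] top [ 0.628 -0.449  0.085] [ 0.628 -0.452  0.086] bgr [147 150  12]
scene jar 0.63 407 ctr [ 0.608 -0.335  0.054] min [ 0.581 -0.365  0.003] max [ 0.626 -0.323  0.088] top [ 0.602 -0.347  0.085] [ 0.6   -0.347  0.085] bgr [115 120 119]
scene jar 0.5 212 ctr [ 0.71  -0.32   0.066] min [ 0.683 -0.344  0.013] max [ 0.72  -0.303  0.088] top [ 0.699 -0.328  0.085] [ 0.697 -0.328  0.085] bgr [151 155   3]
scene mixer 0.69 5840 ctr [0.639 0.08  0.06 ] min [ 0.538 -0.088  0.003] max [0.709 0.204 0.095] top [0.62  0.073 0.082] [0.616 0.055 0.093] bgr [175 173 166]
  rect ((0.6223087906837463, 0.051336660981178284), (0.16391272842884064, 0.3017784059047699), 5.592206954956055)
scene pad_disc 0.72 369 ctr [0.613 0.136 0.076] min [0.583 0.105 0.072] max [0.643 0.166 0.079] top [0.613 0.136 0.076] [0.611 0.135 0.076] bgr [49 53 53]
scene pad_disc 0.62 5758 ctr [0.64 0.08 0.06] min [ 0.54  -0.085  0.014] max [0.709 0.204 0.096] top [0.62  0.073 0.082] [0.616 0.055 0.093] bgr [175 173 166]
scene dial
[... 1434 characters left out ...]
3031677305698395), 6.105350494384766)
side pad_disc 0.82 343 ctr [0.615 0.131 0.076] min [0.584 0.1   0.073] max [0.645 0.165 0.08 ] top [0.615 0.132 0.076] [0.615 0.133 0.076] bgr [41 42 42]
side dial_bar 0.65 445 ctr [ 0.633 -0.045  0.085] min [ 0.605 -0.064  0.067] max [ 0.657 -0.02   0.114] top [ 0.631 -0.038  0.112] [ 0.632 -0.038  0.111] bgr [28 26 25]
side tin 0.71 1175 ctr [ 0.513 -0.226  0.046] min [ 0.476 -0.252  0.001] max [ 0.55  -0.176  0.05 ] top [ 0.514 -0.215  0.047] [ 0.514 -0.214  0.046] bgr [191 186 184]
side cleaner 0.81 1322 ctr [ 0.721 -0.221  0.102] min [ 0.696 -0.235  0.013] max [ 0.753 -0.192  0.172] top [ 0.727 -0.204  0.169] [ 0.728 -0.202  0.168] bgr [136 138 138]
```

View pics/c.png

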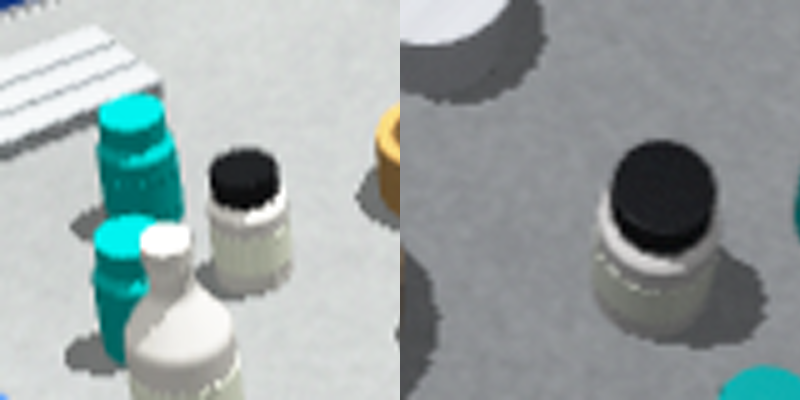

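The crop confirms it: the white jar with the black cap is at about (0.602, −0.350), and the turquoise ones are look-alikes to leave alone. I'll keep the tool's yaw (jaw axis about 65°) because it clears both neighbours, and move over the jar.

step_arm:
  motion:
    - [[0.085, 0.019, -0.058, 0, 0, 0, 0], [0.085, 0.038, -0.116, 0, 0, 0, 0], [0.085, 0.057, -0.174, 0, 0, 0, 0], [0.085, 0.076, -0.232, 0, 0, 0, 0], [0.085, 0.095, -0.29, 0, 0, 0, 0], [0.085, 0.114, -0.348, 0, 0, 0, 0], [0.085, 0.133, -0.406, 0, 0, 0, 0], [0.085, 0.152, -0.464, 0, 0, 0, 0]]
  newtons: 40

```text
time: 2.6
tool_pos: [0.4416, 0.1441, 0.2538]
tcp_rot: [0.689, 3.064, 0.001]
wrist_force: [0.8, 0.4, 1.3]
width: 0.995
```

step_arm:
  motion:
    - [[0.085, 0.019, -0.058, 0, 0, 0, 0], [0.085, 0.038, -0.116, 0, 0, 0, 0], [0.085, 0.057, -0.174, 0, 0, 0, 0], [0.085, 0.076, -0.232, 0, 0, 0, 0], [0.085, 0.095, -0.29, 0, 0, 0, 0], [0.085, 0.114, -0.348, 0, 0, 0, 0], [0.085, 0.133, -0.406, 0, 0, 0, 0], [0.085, 0.16, -0.464, 0, 0, 0, 0]]

```text
time: 3.6
tool_pos: [0.6012, -0.3207, 0.254]
tcp_rot: [0.69, 3.063, 0.001]
wrist_force: [0.9, 0.1, 1.5]
width: 0.995
```

Run:
```python
from h import *
im,d=read_camera("wrist"); P=cloud("wrist",d); print(read_state()["tool_pos"])
for r in regions_of("wrist","jar")[:3]:
    p=P[r["region"]&(d>0)]; t=p[p[:,2]>.078]
    print(round(r["score"],2),((t.min(0)+t.max(0))/2).round(3) if len(t) else None,p.max(0).round(3),im[r["region"]].mean(0).astype(int))
cv2.imwrite("pics/d.png",im)
```

```text
[ 0.60372097 -0.32804295  0.25250743]
0.74 [ 0.604 -0.36   0.082] [ 0.646 -0.334  0.087] [94 92 90]
```

Run:
```python
from h import *
im,d=read_camera("wrist"); P=cloud("wrist",d); print(read_state()["tool_pos"],P[...,2].max())
m=((abs(P[...,2]-.085)<.006)&(im.max(-1)<90)&(np.hypot(P[...,0]-.602,P[...,1]+.352)<.06)).astype(np.uint8)
n,l,s,c=cv2.connectedComponentsWithStats(m); 
for i in range(1,n):
    if s[i,4]>50: p=P[l==i]; print(s[i],p.mean(0).round(4),p.min(0).round(3),p.max(0).round(3))
cv2.imwrite("pics/d.png",im)
```

```text
[ 0.60125228 -0.32148669  0.25237338] 0.3737115403217455
[ 213  171   40   39 1184] [ 0.5999 -0.3467  0.0857] [ 0.579 -0.368  0.079] [ 0.622 -0.326  0.088]
```

View pics/d.png

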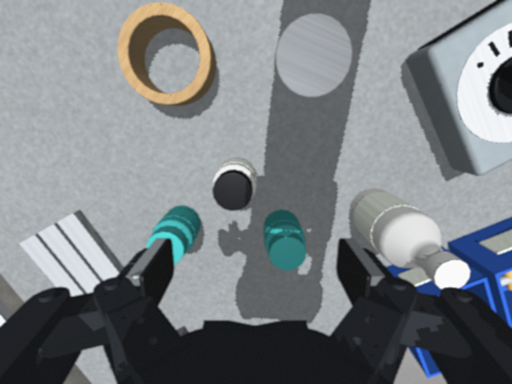

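The wrist view shows the black cap at pixel (233,190). That puts the jar at (0.601, −0.348), which agrees with the other cameras. I'll descend, then close.

step_arm:
  motion:
    - [[0.085, 0, -0.028, -0.01, 0, 0, 0], [0.085, 0, -0.028, -0.06, 0, 0, 0], [0.085, 0, -0.028, -0.11, 0, 0, 0], [0.085, 0, -0.028, -0.15, 0, 0, 0], [0.085, 0, -0.028, -0.18, 0, 0, 0], [0.085, 0, -0.028, -0.2, 0, 0, 0], [0.085, 0, -0.028, -0.204, 0, 0, 0], [0.06, 0, -0.028, -0.204, 0, 0, 0]]

```text
time: 4.75
tool_pos: [0.6019, -0.3495, 0.0494]
tcp_rot: [0.694, 3.063, 0.001]
wrist_force: [-0.6, -0.2, 0.1]
width: 0.811
```

step_arm:
  motion:
    - [[0.03, 0, 0, 0, 0, 0, 0], [0.03, 0, 0, 0, 0, 0, 0], [0.03, 0, 0, 0, 0, 0, 0], [0.03, 0, 0, 0, 0, 0, 0], [0.03, 0, 0, 0, 0, 0, 0], [0.03, 0, 0, 0.005, 0, 0, 0], [0.03, 0, 0, 0.015, 0, 0, 0], [0.03, 0, 0, 0.025, 0, 0, 0]]
  newtons: 45

```text
time: 5.75
tool_pos: [0.6015, -0.3492, 0.0744]
tcp_rot: [0.694, 3.064, 0.001]
wrist_force: [0.0, -0.3, -2.1]
width: 0.588
```

step_arm:
  motion:
    - [[0.03, 0, 0, 0.05, 0, 0, 0], [0.03, 0, 0, 0.1, 0, 0, 0], [0.03, 0, 0.02, 0.14, 0, 0, 0], [0.03, 0, 0.07, 0.14, 0, 0, 0], [0.03, 0, 0.12, 0.14, 0, 0, 0], [0.03, 0, 0.17, 0.14, 0, 0, 0], [0.03, 0.002, 0.22, 0.14, 0, 0, 0], [0.03, 0.004, 0.27, 0.14, 0, 0, 0]]

```text
time: 6.75
tool_pos: [0.6052, -0.0776, 0.215]
tcp_rot: [0.694, 3.063, 0.002]
wrist_force: [0.8, 0.4, -3.2]
width: 0.59
```

step_arm:
  motion:
    - [[0.03, 0.002, 0.05, 0, 0, 0, 0], [0.03, 0.004, 0.1, 0, 0, 0, 0], [0.03, 0.006, 0.15, 0, 0, 0, 0], [0.03, 0.008, 0.19, -0.01, 0, 0, 0], [0.03, 0.008, 0.21, -0.03, 0, 0, 0], [0.03, 0.008, 0.212, -0.04, 0, 0, 0], [0.03, 0.008, 0.212, -0.04, 0, 0, 0], [0.03, 0.008, 0.212, -0.04, 0, 0, 0]]

```text
time: 7.75
tool_pos: [0.6136, 0.133, 0.1752]
tcp_rot: [0.696, 3.062, 0.001]
wrist_force: [-0.0, 0.4, -2.5]
width: 0.591
```

Run:
```python
from h import *
s=read_state(); print(s["tool_pos"],s["wrist_force"],s["width"])
im,d=read_camera("wrist"); P=cloud("wrist",d)
ims,ds=read_camera("side"); Q=cloud("side",ds)
for r in regions_of("side","jar")[:3]:
    m=r["region"]&(ds>0); p=Q[m]; print(p.min(0).round(3),p.max(0).round(3))
m=(ims.max(-1)<70)&(abs(Q[...,2]-.076)<.004)&(abs(Q[...,1]-.13)<.05)&(abs(Q[...,0]-.614)<.05)
q=Q[m]; print("pad",len(q),q.min(0).round(3),q.max(0).round(3))
a,b=px("side",[.62,.05,.15]); 
cv2.imwrite("pics/e.png",np.hstack([cv2.resize(im,(400,300)),cv2.resize(ims[b-75:b+75,a-100:a+100],(400,300))]))
```

```text
[0.61357581 0.13304977 0.17523276] [-0.01096923  0.35314756 -2.51706121] 0.5909504662775389
[ 0.604 -0.475 -0.001] [ 0.67  -0.407  0.09 ]
[ 0.588  0.095 -0.003] [0.685 0.409 0.233]
[ 0.67  -0.356 -0.002] [ 0.73  -0.256  0.09 ]
pad 336 [0.579 0.097 0.072] [0.648 0.166 0.08 ]
```

View pics/e.png

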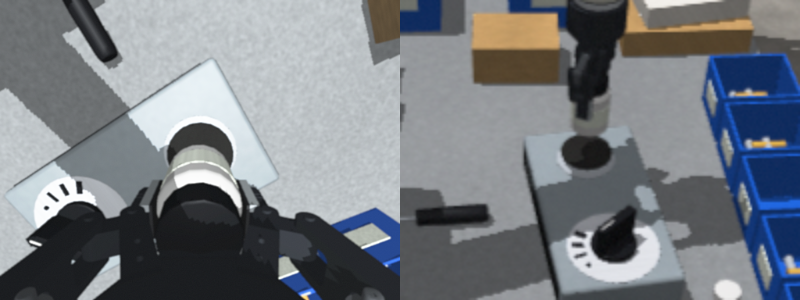

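The wrist view (left) shows the jar hanging upright in the jaws over the pad. The side crop (right) shows the dial with its notch bars at crop pixels (575,245). I'll lower the jar gently onto the pad.

step_arm:
  motion:
    - [[0.03, 0, 0, -0.015, 0, 0, 0], [0.03, 0, 0, -0.03, 0, 0, 0], [0.03, 0, 0, -0.04, 0, 0, 0], [0.03, 0, 0, -0.046, 0, 0, 0], [0.03, 0, 0, -0.05, 0, 0, 0], [0.03, 0, 0, -0.053, 0, 0, 0], [0.03, 0, 0, -0.055, 0, 0, 0], [0.03, 0, 0, -0.055, 0, 0, 0]]

```text
time: 8.9
tool_pos: [0.6139, 0.1335, 0.1223]
tcp_rot: [0.696, 3.061, 0.002]
wrist_force: [-5.2, -1.1, 6.3]
width: 0.589
```

step_arm:
  motion:
    - [[0.03, 0, 0, -0.002, 0, 0, 0], [0.03, 0, 0, -0.004, 0, 0, 0], [0.03, 0, 0, -0.006, 0, 0, 0], [0.03, 0, 0, -0.008, 0, 0, 0], [0.03, 0, 0, -0.009, 0, 0, 0], [0.03, 0, 0, -0.01, 0, 0, 0], [0.03, 0, 0, -0.011, 0, 0, 0], [0.03, 0, 0, -0.011, 0, 0, 0]]

```text
time: 9.9
tool_pos: [0.6146, 0.1336, 0.1176]
tcp_rot: [0.695, 3.059, 0.003]
wrist_force: [-13.9, -2.6, 27.7]
width: 0.591
```

Run:
```python
from h import *
s=read_state(); print(s["tool_pos"],s["wrist_force"],s["torque"],s["width"])
im,d=read_camera("side"); Q=cloud("side",d)
m=(im.max(-1)<70)&(abs(Q[...,2]-.071)<.012)&(np.hypot(Q[...,0]-.614,Q[...,1]-.133)<.034); q=Q[m]; print(len(q),np.median(q[:,2]) if len(q) else 0)
```

```text
[0.61459525 0.13356125 0.11756355] [-13.91258517  -2.55040458  27.68953649] [-0.6819854   2.47731971 -0.0134587 ] 0.5913169047809067
96 0.06592115467038873
```

The pad's face reads z = 0.066, so it is fully depressed, with about 30 N of push. I'll ease up and release gently.

step_arm:
  motion:
    - [[0.03, 0, 0, 0.001, 0, 0, 0], [0.03, -0.001, 0, 0.003, 0, 0, 0], [0.03, -0.001, 0, 0.005, 0, 0, 0], [0.03, -0.001, 0, 0.006, 0, 0, 0], [0.03, -0.001, 0, 0.007, 0, 0, 0], [0.03, -0.001, 0, 0.007, 0, 0, 0], [0.03, -0.001, 0, 0.007, 0, 0, 0], [0.03, -0.001, 0, 0.007, 0, 0, 0]]

```text
time: 10.95
tool_pos: [0.615, 0.1339, 0.1253]
tcp_rot: [0.694, 3.057, 0.005]
wrist_force: [3.7, 0.8, 5.5]
width: 0.594
```

step_arm:
  motion:
    - [[0.054, 0, 0, 0, 0, 0, 0], [0.056, 0, 0, 0, 0, 0, 0], [0.06, 0, 0, 0, 0, 0, 0], [0.066, 0, 0, 0, 0, 0, 0], [0.075, 0, 0, 0, 0, 0, 0], [0.085, 0, 0, 0, 0, 0, 0], [0.085, 0, 0, 0, 0, 0, 0], [0.085, 0, 0, 0, 0, 0, 0]]

```text
time: 11.95
tool_pos: [0.615, 0.1339, 0.1253]
tcp_rot: [0.694, 3.056, 0.005]
wrist_force: [0.1, -0.2, -0.5]
width: 0.995
```

Run:
```python
from h import *
s=read_state(); print(s["tool_pos"],s["wrist_force"],s["width"])
im,d=read_camera("wrist"); ims,ds=read_camera("side"); Q=cloud("side",ds)
m=(ims.max(-1)<70)&(abs(Q[...,2]-.071)<.012)&(np.hypot(Q[...,0]-.614,Q[...,1]-.133)<.034); q=Q[m]; print(len(q),np.median(q[:,2]) if len(q) else 0)
a,b=px("side",[.614,.133,.12]); 
cv2.imwrite("pics/f.png",np.hstack([cv2.resize(im,(400,300)),cv2.resize(ims[b-45:b+45,a-60:a+60],(400,300))]))
```

```text
[0.61499141 0.13389257 0.12531397] [ 0.09049929 -0.15143618 -0.5176241 ] 0.9951338569483338
108 0.07598037488606851
```

View pics/f.png

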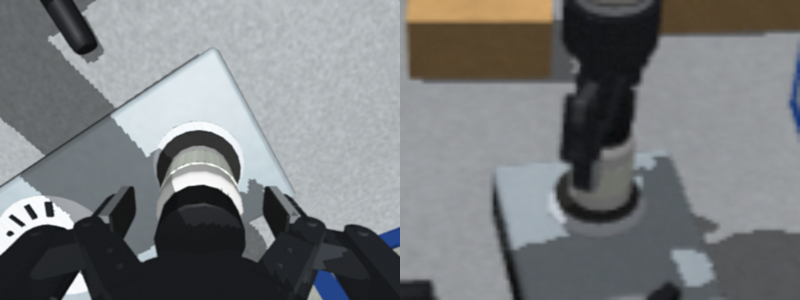

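The fingers are clear, the jar stands on the pad, and the pad's face is back at 0.076. I'll lift straight up and move to look at the dial.

step_arm:
  motion:
    - [[0.085, 0, 0, 0.02, 0, 0, 0], [0.085, 0, 0, 0.06, 0, 0, 0], [0.085, 0, 0, 0.11, 0, 0, 0], [0.085, 0, 0, 0.13, 0, 0, 0], [0.085, 0.005, -0.04, 0.13, 0, 0, 0], [0.085, 0.01, -0.09, 0.13, 0, 0, 0], [0.085, 0.016, -0.14, 0.13, 0, 0, 0], [0.085, 0.016, -0.14, 0.13, 0, 0, 0]]

```text
time: 13.05
tool_pos: [0.6309, -0.0095, 0.2553]
tcp_rot: [0.701, 3.055, 0.003]
wrist_force: [-0.3, -0.1, 0.7]
width: 1.003
```

Run:
```python
from h import *
s=read_state(); print(s["tool_pos"],s["tcp_rot"],s["q"].round(2))
im,d=read_camera("wrist"); P=cloud("wrist",d)
near=np.hypot(P[...,0]-.631,P[...,1]+.036)<.07
t=P[near&(abs(P[...,2]-.112)<.006)&(im.max(-1)<110)]
print("bar",len(t),t.mean(0).round(4),cv2.minAreaRect((t[:,:2]*1000).astype(np.float32)),cv2.fitLine((t[:,:2]).astype(np.float32),2,0,.01,.01).ravel())
k=(near&(abs(P[...,2]-.06)<.006)&(im.max(-1)<80)).astype(np.uint8); n,l,st,c=cv2.connectedComponentsWithStats(k)
for i in range(1,n):
    if st[i,4]>8:
        m=P[l==i].mean(0); v=m[:2]-[.631,-.036]; print("mark",c[i].round(),st[i,4],m.round(3),np.hypot(*v).round(3),np.degrees(np.arctan2(v[1],v[0])).round(1))
w=(near&(abs(P[...,2]-.074)<.006)&(im.max(-1)<110)); q=P[w]; print("skirt",len(q),q.min(0).round(3),q.max(0).round(3))
ims,ds=read_camera("side"); Q=cloud("side",ds)
for r in regions_of("side","jar"):
    p=Q[r["region"]&(ds>0)]; u=p[p[:,2]>np.percentile(p[:,2],95)-.006]; print("jar",round(r["score"],2),((u.min(0)+u.max(0))/2).round(3))
a,b=px("wrist",[.631,-.036,.09]); print(a,b)
cv2.imwrite("pics/g.png",cv2.resize(im[max(0,b-90):b+90,max(0,a-120):a+120],(720,540)))
```

```text
[ 0.63093734 -0.00946397  0.25529983] [7.00817451e-01 3.05516658e+00 3.05047574e-03] [-0.05  0.18  1.71  0.    1.25 -1.17]
bar 817 [ 0.6311 -0.0302  0.1121] ((630.2216796875, -32.501243591308594), (64.31145477294922, 14.445794105529785), 40.4875373840332) [ 0.763634   0.6456493  0.6311188 -0.0302239]
mark [236. 145.] 50 [ 0.59  -0.01   0.064] 0.048 148.0
mark [220. 147.] 37 [ 0.585 -0.028  0.064] 0.047 169.7
mark [206. 156.] 17 [ 0.587 -0.046  0.064] 0.045 -167.6
mark [198. 169.] 9 [ 0.596 -0.062  0.064] 0.044 -143.9
skirt 1045 [ 0.601 -0.061  0.068] [ 0.659 -0.003  0.08 ]
jar 0.89 [0.607 0.04  0.241]
jar 0.74 [ 0.629 -0.454  0.086]
228 193
```

View pics/g.png

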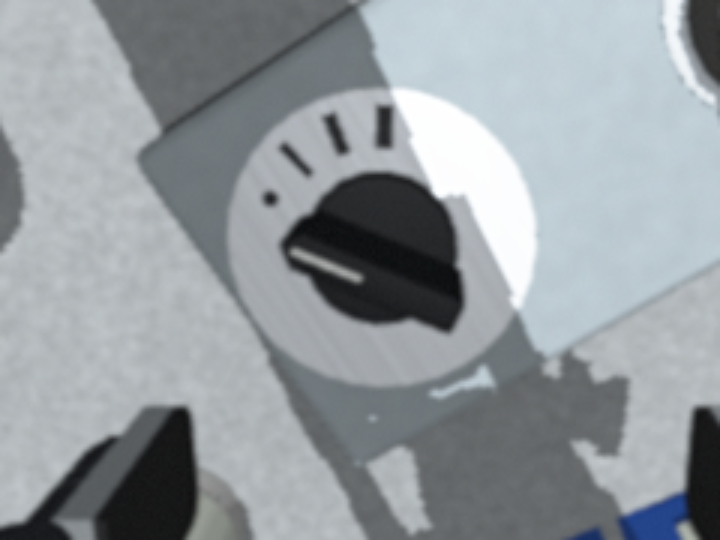

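The crop shows the bar with its white line at the home dot (270,198) and the three notch bars, of which the thickest (third) is at (384,125). I estimate the axis at (0.630, −0.0335) and the bar at 40.4° in world. So the jaw axis goes from 64.2° to 130.4° (+66°), which stays within the last joint's range, and then the dial turns −69°.

step_arm:
  motion:
    - [[0.06, 0, -0.004, -0.01, 0, 0, 9], [0.06, 0, -0.008, -0.02, 0, 0, 18], [0.06, 0, -0.012, -0.03, 0, 0, 27], [0.06, 0, -0.016, -0.04, 0, 0, 36], [0.06, 0, -0.02, -0.06, 0, 0, 45], [0.06, 0, -0.024, -0.08, 0, 0, 54], [0.06, 0, -0.024, -0.09, 0, 0, 62], [0.06, 0, -0.024, -0.09, 0, 0, 66]]

```text
time: 14.2
tool_pos: [0.6296, -0.0279, 0.1636]
tcp_rot: [-1.091, 2.945, 0.013]
wrist_force: [0.2, -0.4, 0.6]
width: 0.702
```

step_arm:
  motion:
    - [[0.06, 0, 0, 0, 0, 0, 0], [0.06, 0, 0, -0.02, 0, 0, 0], [0.06, 0, 0, -0.04, 0, 0, 0], [0.06, 0, 0, -0.054, 0, 0, 0], [0.06, 0, 0, -0.062, 0, 0, 0], [0.06, 0, 0, -0.064, 0, 0, 0], [0.06, 0, 0, -0.064, 0, 0, 0], [0.06, 0, 0, -0.064, 0, 0, 0]]

```text
time: 15.2
tool_pos: [0.6302, -0.028, 0.1004]
tcp_rot: [-1.091, 2.944, 0.012]
wrist_force: [0.1, 0.0, -0.2]
width: 0.706
```

Run:
```python
from h import *
s=read_state(); r=s["tcp_rot"]; print(s["tool_pos"],r,s["wrist_force"],s["width"],"jaw",2*np.degrees(np.arctan2(r[1],r[0]))-90,s["q"].round(2))
im,d=read_camera("side"); a,b=px("side",[.63,-.033,.11]); A=cv2.resize(im[b-45:b+45,a-60:a+60],(400,300))
im,d=read_camera("wrist"); cv2.imwrite("pics/i.png",np.hstack([cv2.resize(im,(400,300)),A]))
```

```text
[ 0.63024792 -0.02796697  0.10039925] [-1.09053591  2.94369825  0.01177183] [ 0.09782546  0.04279898 -0.19248177] 0.7057376835748743 jaw 130.65576586330684 [-0.09  0.31  1.84  0.01  0.99 -2.37]
```

View pics/i.png

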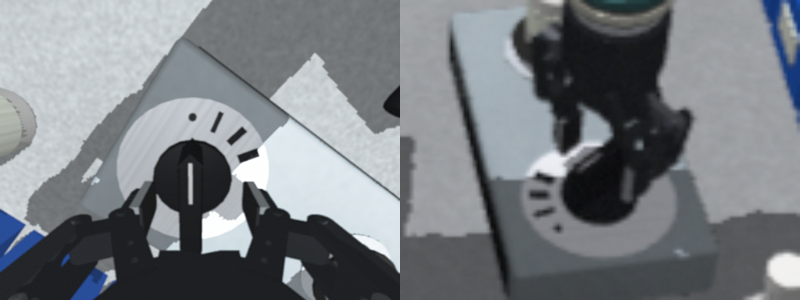

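The fingers straddle the bar, lined up with it (bar at (190,190), pointing at the dot). TCP y is about 5 mm short, so I'll correct that and close.

step_arm:
  motion:
    - [[0.06, 0, -0.003, 0, 0, 0, 0], [0.06, 0, -0.005, 0, 0, 0, 0], [0.04, 0, -0.005, 0, 0, 0, 0], [0.02, 0, -0.005, 0, 0, 0, 0], [0.005, 0, -0.005, 0, 0, 0, 0], [0.005, 0, -0.005, 0, 0, 0, 0], [0.005, 0, -0.005, 0, 0, 0, 0], [0.005, 0, -0.005, 0, 0, 0, 0]]
  newtons: 40

```text
time: 16.3
tool_pos: [0.6309, -0.0339, 0.1005]
tcp_rot: [-1.09, 2.943, 0.009]
wrist_force: [2.4, -4.3, -2.0]
width: 0.154
```

step_arm:
  motion:
    - [[0.005, 0.0005, -0.001, 0, 0, 0, -6], [0.005, 0.0005, -0.001, 0, 0, 0, -14], [0.005, 0.0005, -0.001, 0, 0, 0, -22], [0.005, 0.0005, -0.001, 0, 0, 0, -30], [0.005, 0.0005, -0.001, 0, 0, 0, -38], [0.005, 0.0005, -0.001, 0, 0, 0, -46], [0.005, 0.0005, -0.001, 0, 0, 0, -54], [0.005, 0.0005, -0.001, 0, 0, 0, -60]]
  newtons: 60

```text
time: 17.3
tool_pos: [0.6311, -0.0348, 0.1005]
tcp_rot: [0.532, 3.091, 0.005]
wrist_force: [0.0, -1.8, 0.9]
width: 0.153
```

```bash
cat > chk.py <<'E'
from h import *
import sys
s=read_state(); r=s["tcp_rot"]; print(s["time"],s["tool_pos"].round(4),s["wrist_force"].round(1),s["torque"].round(2),s["width"].round(3),"jaw",2*np.degrees(np.arctan2(r[1],r[0]))-90)
im,d=read_camera("wrist"); P=cloud("wrist",d)
A=P[...,:2]-[.6305,-.0335]; near=np.hypot(A[...,0],A[...,1])<.07
t=P[near&(abs(P[...,2]-.112)<.005)&(im.max(-1)<110)]
print("bar",len(t),t.mean(0).round(4) if len(t) else 0,cv2.minAreaRect((t[:,:2]*1000).astype(np.float32)))
cv2.imwrite(sys.argv[1],cv2.resize(im[100:384,60:440],(760,568)))
E
python3 chk.py pics/j.png
```

```text
Traceback (most recent call last):
  File "chk.py", line 3, in <module>
    s=read_state(); r=s["tcp_rot"]; print(s["time"],s["tool_pos"].round(4),s["wrist_force"].round(1),s["torque"].round(2),s["width"].round(3),"jaw",2*np.degrees(np.arctan2(r[1],r[0]))-90)
                                                                                                                          ^^^^^^^^^^^^^^^^
AttributeError: 'float' object has no attribute 'round'
```

step_arm:
  motion:
    - [[0.005, 0, 0, 0, 0, 0, -3], [0.005, 0, 0, 0, 0, 0, -6], [0.005, 0, 0, 0, 0, 0, -8], [0.005, 0, 0, 0, 0, 0, -9], [0.005, 0, 0, 0, 0, 0, -9], [0.005, 0, 0, 0, 0, 0, -9], [0.005, 0, 0, 0, 0, 0, -9], [0.005, 0, 0, 0, 0, 0, -9]]

```text
time: 18.3
tool_pos: [0.6311, -0.0349, 0.1005]
tcp_rot: [0.773, 3.04, 0.004]
wrist_force: [-0.4, -2.9, 0.7]
width: 0.149
```

```bash
sed -i 's/s\["width"\].round(3)/s["width"]/' chk.py; python3 chk.py pics/j.png
```

```text
18.3 [ 0.6311 -0.0349  0.1005] [-0.4 -2.9  0.7] [-0.44 -0.03  0.1 ] 0.1493647729628578 jaw 61.47921024423451
bar 3884 [ 0.6277 -0.0323  0.1127] ((628.9258422851562, -31.534692764282227), (37.385990142822266, 57.61418533325195), 83.21361541748047)
```

View pics/j.png

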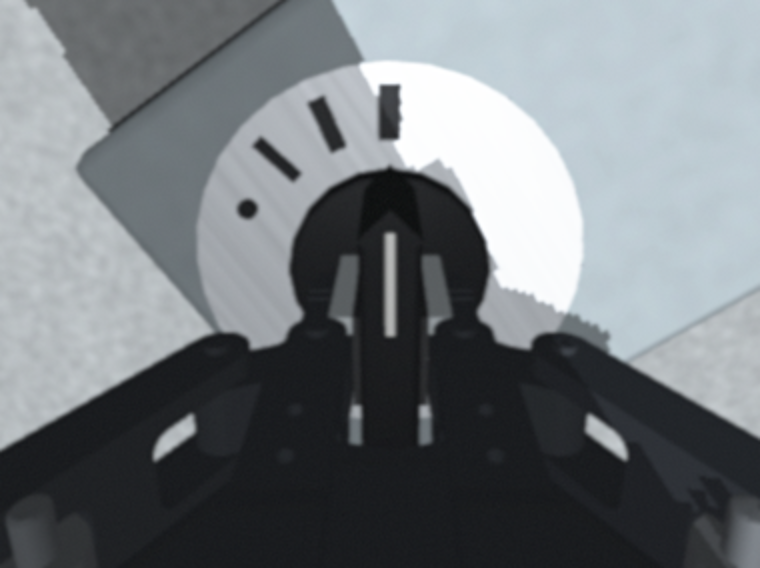

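The wrist view shows the white line (390,285) and the pointed tip (390,175) lined up with the thickest bar (390,112). Last check: the jar on the pad and the rest of the bench.

Run:
```python
from h import *
im,d=read_camera("scene"); P=cloud("scene",d)
for n,p in dict(jar=[.614,.133,.16],tin=[.513,-.212,.046]).items():
    h=.161 if n=="jar" else .046
    m=(abs(P[...,2]-h)<.005)&(np.hypot(P[...,0]-p[0],P[...,1]-p[1])<.055); q=P[m]; print(n,len(q),((q.min(0)+q.max(0))/2).round(3) if len(q) else 0)
cv2.imwrite("pics/k.png",np.hstack([cv2.resize(im[120:300,120:330],(420,360)),cv2.resize(read_camera("side")[0],(380,360))]))
s=read_state(); print(s["time"],s["wrist_force"],s["torque"],s["width"])
```

```text
jar 180 [0.614 0.134 0.161]
tin 25 [ 0.495 -0.183  0.046]
18.45 [-0.19576113 -2.87581917  0.50344937] [-0.41676162 -0.0177007   0.20697162] 0.1506504415974716
```

View pics/k.png

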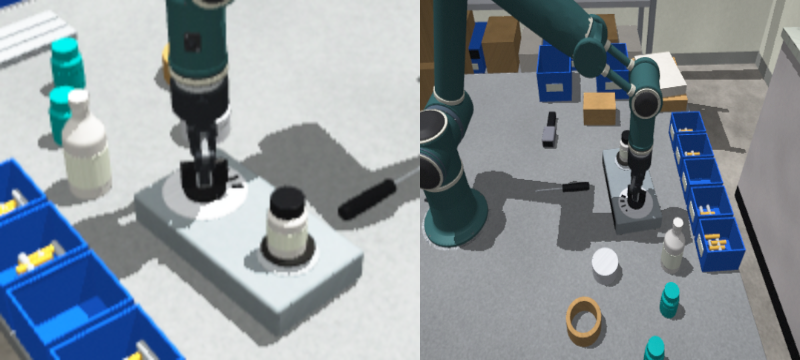

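The jar stands upright at the pad's centre, with its cap at crop pixel (287,205) and its top at z = 0.161, so the pad is up. The bystanders are where they were. The tin's numeric reading is off only because the arm hides most of it in the scene view. Handing in.

```bash
python3 -c "
from workcell import *
print(finish_job())"
```

```text
the job is handed in; nothing more can be done
None
```

The jar is mixed and standing on the pad, and the dial is at the third notch with the fingers still holding it. I handed the job in at about 18.5 s of the 48 s allowed.

- **Jar:** I placed the white, black-capped jar on the pad and pressed with about 30 N. The pad's face then measured 0.066 m, which is fully depressed. After I let go, it measured 0.076 m, fully up. At the end the jar stood upright at (0.614, 0.134), within about 2 mm of the pad's centre.
- **Dial:** I turned it 69° clockwise (about 1.20 rad). In the wrist view its white line and tip point at the thickest bar. The turning moment read 0.1 to 0.2 N m, consistent with holding against the spring.
- **Checks that disagreed:**
  - The automatic bar-angle fit on the last wrist view was useless because the fingers got mixed in, so I relied on the picture and the tool's measured turn.
  - The last position reading for the tin was off because the arm hid most of it. The side view shows it where it was.
  - The wrist force showed about 14 N sideways while pressing, which went away on release.

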